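# Open the sprung specimen case

### The job

Open the larger of the two grey specimen cases: press down the release tab at its front until the lid springs up, then push the lid over until it stays fully open by itself. Pick nothing up: leave the smaller case alone and shut, the specimens in their cases and the other things on the bench where they are, and finish clear of everything.

Things in the scene. Friction and masses are not known exactly. Their poses are not given: they have to be found in the camera images.
- case_large: the larger of two grey steel specimen cases with aluminium lids, screwed to the bench: 100 mm deep (x), 124 mm wide (y), 47 mm high with the lid shut. Origin: centre of its underside, on the bench; x points from its front (latch side) to its rear (hinge side), z up. The one to open.
- case_large_tab_top (a point): point to press, on top of the release tab of the larger case: a steel lever plate 30 mm wide (case y) and 38 mm long (case x) that sticks out level in front of the case; at rest the point lies at (-86, 0, 33) mm in the case's frame, 26 mm in front of the lever's pivot. The pad's outer edge lies 14 mm in front of the point. The lever's upright arm, with the hook over the lid, rises 24 mm behind the point (arm 4 mm thick, 24 mm wide, up to z = 52 mm)
- case_large_tab (a joint): release tab of the larger case, rad: 0 at rest, growing as its pad is pressed down, stop at 0.30 (the pad point is then 8 mm lower). A spring pushes it back; at the point it takes about 2 N to start, 4 N at 0.2 (where the hook lets go of the lid) and 5 N at the stop
- case_large_lid (a joint): lid of the larger case, rad: 0 shut and latched, 1.57 upright, stop at 1.95 (fully open, leaning back). Once unlatched, a spring leg lifts it to about 0.9 and holds it there, with no effect beyond. Left alone between 0.9 and upright it sinks back to 0.9; past upright it falls open to the stop by its own weight (slowly when near upright) and stays. Lid mass about 0.12 kg
- case_large_lid_edge (a point): middle of the larger lid's free (front) edge, half-way through its 5 mm thickness, 103 mm from the hinge line; the lid is 126 mm wide, and a small tongue stands 6 mm out from the middle of its edge
- case_large_hinge (a point): middle of the larger lid's hinge line, which runs along the case's y axis at (53, 0, 42) mm in the case's frame
- case_small: the smaller of two grey steel specimen cases with aluminium lids, screwed to the bench: 80 mm deep (x), 84 mm wide (y), 47 mm high with the lid shut. Origin: centre of its underside, on the bench; x points from its front (latch side) to its rear (hinge side), z up. To be left shut.
- case_small_tab_top (a point): point to press, on top of the release tab of the smaller case: a steel lever plate 30 mm wide (case y) and 38 mm long (case x) that sticks out level in front of the case; at rest the point lies at (-76, 0, 33) mm in the case's frame, 26 mm in front of the lever's pivot. The pad's outer edge lies 14 mm in front of the point. The lever's upright arm, with the hook over the lid, rises 24 mm behind the point (arm 4 mm thick, 24 mm wide, up to z = 52 mm)
- case_small_tab (a joint): release tab of the smaller case, rad: 0 at rest, growing as its pad is pressed down, stop at 0.30 (the pad point is then 8 mm lower). A spring pushes it back; at the point it takes about 2 N to start, 4 N at 0.2 (where the hook lets go of the lid) and 5 N at the stop
- case_small_lid (a joint): lid of the smaller case, rad: 0 shut and latched, 1.57 upright, stop at 1.95 (fully open, leaning back). Once unlatched, a spring leg lifts it to about 0.9 and holds it there, with no effect beyond. Left alone between 0.9 and upright it sinks back to 0.9; past upright it falls open to the stop by its own weight (slowly when near upright) and stays. Lid mass about 0.12 kg
- case_small_lid_edge (a point): middle of the smaller lid's free (front) edge, half-way through its 5 mm thickness, 83 mm from the hinge line; the lid is 86 mm wide, and a small tongue stands 6 mm out from the middle of its edge
- case_small_hinge (a point): middle of the smaller lid's hinge line, which runs along the case's y axis at (43, 0, 42) mm in the case's frame
- puck_pale_mid (a point): centre (half-way up) of a pale resin specimen, a cylinder 30 mm across and 20 mm high, lying inside the large case; loose
- puck_dark_mid (a point): centre (half-way up) of a black resin specimen, a cylinder 30 mm across and 16 mm high, lying inside the small case; loose
- round_block_mid (a point): centre (half-way up) of a round steel reference block, 50 mm across, 15 mm high, loose on the bench
- bar_stub_mid (a point): centre (half-way up) of a brown sawn round bar end, 32 mm across, 48 mm high, standing loose on the bench
- tape_mid (a point): centre (half-way up) of a roll of adhesive tape lying flat, 70 mm across, 18 mm high, loose on the bench
- square_block_mid (a point): centre (half-way up) of a square steel reference block, 50x50x10 mm, loose on the bench
- hex_key_mid (a point): centre (half-way up) of a black hex key lying flat, 31x78x5 mm, loose on the bench
- lens_mid (a point): centre (half-way up) of a folded black loupe lying flat, 50x36x18 mm, loose on the bench

How it is judged:
By the outcome, as a careful person would: the job done as asked, in the order asked, and still so for the second after the job is handed in, with the robot touching nothing.
It also fails if it takes over 45 s, if anything falls off the work surface, if the arm or the gripper's body presses on something with over 40 N, if the wrist force passes 120 N, or if a joint passes its speed limit or range.

### The arm

A 7-joint arm with a two-finger parallel gripper is mounted at the origin on a cart in front of the work surface, level with it; the furniture and walls round the work are solid. World frame = base frame: x ahead of the robot, y to its left, z up, the work surface at z = 0. Lengths are in m, angles in rad, forces in N, time in s.
With the tool pointing down it reaches from about 0.425 to 0.8 m from the base axis. Payload 8.3 kg.
Tool frame: the origin (TCP) lies midway between the tips of the shut fingers; the grasp point (between the pads) lies 19 mm behind it; z points along the fingers, y is the line along which they close (so a half turn about z gives the same grasp; the last joint's range is limited). The gripper opens to 85 mm and grips with 20 to 120 N. Pads are 22 mm wide; open, the fingers measure 114 mm over their backs; the gripper's body (76 mm by 85 mm) begins 54 mm behind the grasp point. The pads swing forward as they close: fully open they stand 13 mm farther back than shut.
Start: joints at [-1.299, 0.383, 0.016, 1.37, -0.006, 1.388, -0.046], TCP at [0.205, 0.59, 0.231] pointing down, gripper open.
Joint ranges: [-2.95, 2.95], [-0.25, 2.06], [-1.52, 1.56], [0.18, 2.33], [-1.44, 4.58], [0.02, 2.06], [-3.01, 3.01]. Speed limits (rad/s): [2.39, 2.39, 3.01, 3.01, 3.14, 3.14, 3.14].

### API

Orientations are given as a rotation vector (axis times angle).
In Python, from workcell import env gives the robot as it stands.
- The arm moves only by the tool drive_tool, never from a script. Its argument "increments" is a list of rows, each a list of 6 numbers: the shift along the world's x, y, z in cm, then the turn, a rotation vector about the world's x, y, z in rad. In form: [[x, y, z, rx, ry, rz], ...]. A call has 1 to 5 rows; each row is the pose to reach, as a shift and turn from the pose commanded when the call began; what a row does not reach only later rows make up. A row lasts 1/12 s, in which the tool goes at most 41.7 mm and 7.16 degrees, less where a joint would pass 70% of its speed; a pose out of reach is approached as far as the arm can. A call with a gripper value outside its range is refused whole. "grip" is the opening, from 0 (shut) to 1 (fully open), set as the call begins (left out, the last holds). The fingers move at their own pace and stop on an object; "newtons" is the grip in N (left out, the last holds). Time passes only in rows, so rows that repeat a pose let the fingers close. It gives the time, the measured TCP pose, the force, the opening and the grip force at its end, in the units of the state.
- env.sense(): the state, without advancing time (a new reading comes with each control period).
- env.grab_frame(name): name is "scene" or "top" or "wrist"; returns the picture (400x640x3 uint8, red, green, blue); there is no depth.
- env.camera_params(name): a dict with "K" (3x3 intrinsics, pixels), "k1" (the pictures are not rectified: a ray, as slopes to the right and down, at radius r is drawn at 1 + k1 r^2 times it, then the intrinsics apply), "rvec" (rotation vector, rad) and "tvec" (3), from world to camera coordinates, as OpenCV has them. Camera axes: x right, y down, z forward; pixel columns grow to the right and rows downward; lengths in m; the calibration is good to about 2 mm. A picture is of the moment at which its call begins: read the wrist's pose just before it. camera_params takes no time and is no camera call; for the wrist camera it gives the pose at the moment of the call.
- env.sign_off(): hands the job in; it is judged then, once.
The state is a dict: "time": time; "joint_positions": joint angles; "qd": joint speeds; "joint_torque": joint torques, N m; "tool_pos": TCP position; "ee_rot": TCP orientation; "wrist_force": force on the tool from outside, world axes, zero at the start; "ft_torque": the same for the moment, N m; "gripper_width": finger opening in m; "gripper_force": force on a finger pad.
Only numpy, scipy, OpenCV 4.12 (cv2) and the standard library are available. Lean on these libraries where they do the work, as an engineer would, in place of code of your own. Each camera call takes 0.05 s, during which the arm holds its last target. There are 200 camera calls.

## Working session

There is one attempt and no reset: what is moved stays moved. The work goes in short steps, Python scripts to look and compute and a tool call to move; the robot and the scene stay as the last step left them, time stands still between calls to the robot, and variables do not carry over. Pictures are saved under pics/ and viewed, at most 10 in all, crops included, and the job is handed in when it is done.

Besides the shell and the picture viewer there is one more tool, called after "Emit:" as name([rows], argument=value, ...), one row to a line, values as JSON. drive_tool: Moves the arm, as the interface text tells. Its arguments: {"type":"object","properties":{"increments":{"type":"array","items":{"type":"array","items":{"type":"number"}}},"grip":{"type":"number"},"newtons":{"type":"number"}},"required":["increments"]}

```bash
mkdir -p pics; cat > h.py <<'E'
import numpy as np,cv2
from workcell import env
def cam(n):
    p=env.camera_params(n);K=np.array(p["K"],float);R=cv2.Rodrigues(np.array(p["rvec"],float))[0];t=np.array(p["tvec"],float);return K,p["k1"],R,t
def unproj(c,uv,z):
    K,k1,R,t=c;d=np.array([(uv[0]-K[0,2])/K[0,0],(uv[1]-K[1,2])/K[1,1]]);s=d.copy()
    for _ in range(30): s=d/(1+k1*(s@s))
    r=R.T@np.array([s[0],s[1],1]);o=-R.T@t;return o+r*(z-o[2])/r[2]
def proj(c,P):
    K,k1,R,t=c;q=R@np.array(P)+t;s=q[:2]/q[2];s=s*(1+k1*(s@s));return K[0,0]*s[0]+K[0,2],K[1,1]*s[1]+K[1,2]
def snap(n,f):
    im=env.grab_frame(n);cv2.imwrite("pics/"+f,im[:,:,::-1]);return im
E
python3 - <<'E'
from h import *
snap("top","top0.png");snap("scene","sc0.png")
for n in("top","scene"):
    K,k,R,t=cam(n);print(n,K[0,0],k,-R.T@t,R[2])
s=env.sense();print(s)
E
```

```text
top 362.1091745036425 -0.019798570309197423 [0.40368495 0.0176113  1.08150264] [ 0.14722859  0.00305387 -0.98909778]
scene 418.33540796154244 0.016290113558972294 [-0.08500154 -0.52328366  0.56183798] [ 0.64227668  0.56843307 -0.5141639 ]
{'time': 0.1, 'joint_positions': array([-1.29888584,  0.38419551,  0.01636238,  1.37102895, -0.00631355,
        1.38824926, -0.04652442]), 'qd': array([ 0.00132057,  0.00012553, -0.00085503, -0.00238864, -0.00043215,
       -0.00081214,  0.00154601]), 'joint_torque': array([ 3.39700244e-03, -6.29124784e+01,  8.47547594e-01, -3.72757888e+01,
        1.67319307e-02,  1.04478982e-02,  3.91082460e-05]), 'tool_pos': array([0.20516948, 0.58987315, 0.23036207]), 'ee_rot': array([-5.23341932e-01, -3.09739591e+00,  2.84094710e-03]), 'wrist_force': array([ 0.02992813, -0.56603014, -0.72690649]), 'ft_torque': array([0.00872643, 0.02641135, 0.01535502]), 'gripper_force': 0.0, 'gripper_width': 0.08559451143887582}
```

View pics/top0.png

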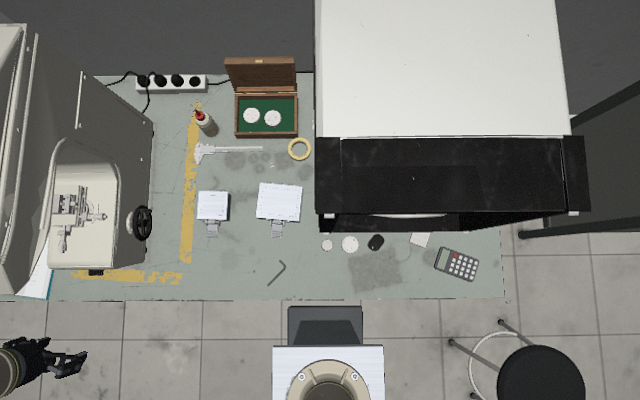

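View pics/sc0.png

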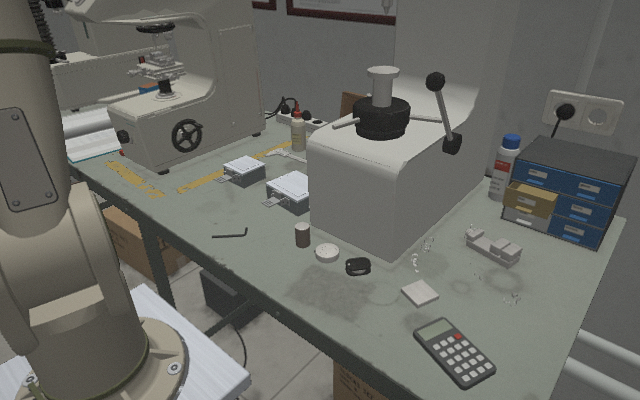

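The large case sits at about (279,202) in the top view with its tab at (277,229). The small case is at (212,206), and a tall machine stands close to the large case's right side. I'll enlarge this area next.

```bash
python3 - <<'E'
from h import *
im=cv2.imread("pics/top0.png")[165:265,180:340];cv2.imwrite("pics/c1.png",cv2.resize(im,None,fx=5,fy=5,interpolation=cv2.INTER_CUBIC))
im=cv2.imread("pics/sc0.png")[110:250,200:350];cv2.imwrite("pics/c2.png",cv2.resize(im,None,fx=4,fy=4,interpolation=cv2.INTER_CUBIC))
E
```

```text
(no output)
```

View pics/c1.png

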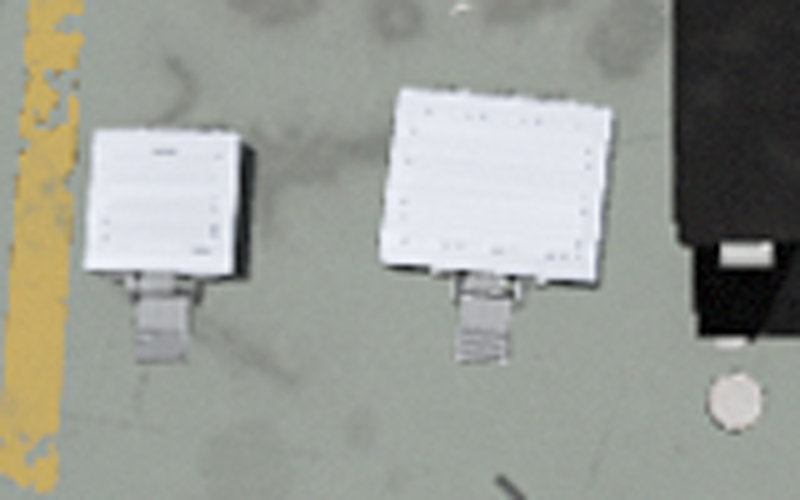

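View pics/c2.png

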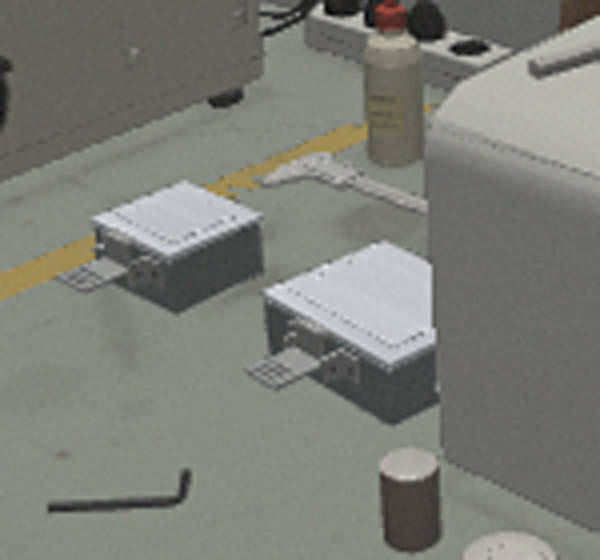

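```bash
python3 - <<'E'
from h import *
c=cam("top")
def q(x,y,z): 
    p=unproj(c,(180+x/5-.4,165+y/5-.4),z); return p
L=[q(*a,.047) for a in((400,88),(613,107),(598,283),(380,264))]
print(np.round(L,4)); n=np.linalg.norm
print([n(L[i]-L[i-1]) for i in range(4)])
ax=(L[0]+L[1]-L[2]-L[3]);ay=(L[0]+L[3]-L[1]-L[2]);print(np.arctan2(ax[1],ax[0]),np.arctan2(-ay[0],ay[1]))
print("ctr",np.mean(L,0))
print("tab",q(457,360,.033),q(508,360,.033),q(482,360,.033))
print("machine",[q(x,y,0.2) for x,y in((675,230),(697,335))], "stub",q(735,402,.048))
cs=cam("scene")
for u,v in((440,465),(425,205)): print("mach base scene",unproj(cs,(200+u/4,110+v/4),0))
print("scene tab front edge",[unproj(cs,(200+u/4,110+v/4),.033) for u,v in((247,372),(272,388),(325,363))])
K,k,R,t=c
print("mach top height?",unproj(c,(318,232),0.0),unproj(c,(316,136),.5))
print("small",[q(*a,.047) for a in((93,130),(240,130),(235,275),(85,270))])
E
```

```text
[[0.6212 0.193  0.047 ]
 [0.6087 0.0687 0.047 ]
 [0.506  0.0775 0.047 ]
 [0.518  0.2029 0.047 ]]
[np.float64(0.10361139408825495), np.float64(0.12493149292977225), np.float64(0.10309297350867745), np.float64(0.12600542619136296)]
-0.09064477315370616 -0.09802750250272275
ctr [0.56347766 0.13552437 0.047     ]
tab [0.46339603 0.15989116 0.033     ] [0.46314814 0.13037685 0.033     ] [0.46327488 0.14542101 0.033     ]
machine [array([0.51661893, 0.03081529, 0.2       ]), array([0.46501963, 0.02046477, 0.2       ])] stub [ 4.37397934e-01 -2.77051377e-04  4.80000000e-02]
mach base scene [0.49824776 0.03061734 0.        ]
mach base scene [0.74671936 0.27064029 0.        ]
scene tab front edge [array([0.46300151, 0.15403176, 0.033     ]), array([0.46011213, 0.1289304 , 0.033     ]), array([0.49990612, 0.12467783, 0.033     ])]
mach top height? [0.47776875 0.02410708 0.        ] [0.6037928 0.0231233 0.5      ]
small [array([0.59802102, 0.3719543 , 0.047     ]), array([0.59717775, 0.28592941, 0.047     ]), array([0.51241746, 0.28639796, 0.047     ]), array([0.51604932, 0.37326525, 0.047     ])]
```

The large case is centred at about (0.562, 0.136) with yaw −0.094, and its tab point is at about (0.476, 0.144). The measured lid sides of 103 × 125 mm and the tab's front edge agree with the sizes given. Now I'll approach with the gripper shut.

Emit:
drive_tool([
  [2,-4,0,0,0,0.05],
  [4,-8,0,0,0,0.1],
  [6,-11,0,0,0,0.15],
  [8,-14.5,0,0,0,0.2],
  [10,-18,0,0,0,0.24],
], grip=0)

```text
time: 0.52
tool_pos: [0.3059, 0.4082, 0.2308]
ee_rot: [-0.145, -3.138, 0.001]
wrist_force: [1.5, 0.7, -0.2]
gripper_width: 0.0255
gripper_force: 0.0
```

Emit:
drive_tool([
  [2,-4,0,0,0,0],
  [4,-7.5,0,0,0,0],
  [6,-11,0,0,0,0],
  [8,-14.5,0,0,0,0],
  [10,-18,0,0,0,0],
])

```text
time: 0.93
tool_pos: [0.4057, 0.2281, 0.2312]
ee_rot: [-0.149, -3.138, -0.0]
wrist_force: [0.7, 1.4, -0.7]
gripper_width: 0.0003
gripper_force: 0.0
```

Emit:
drive_tool([
  [1,-2,0,0,-0.08,0],
  [2,-4,0,-0.01,-0.16,0],
  [3,-6,0,-0.02,-0.24,0],
  [4,-8.5,0,-0.03,-0.32,0],
  [4,-8.5,0,-0.03,-0.35,0],
])

```text
time: 1.35
tool_pos: [0.4456, 0.1409, 0.2307]
ee_rot: [0.137, 2.784, -0.022]
wrist_force: [-0.6, -0.1, -0.1]
gripper_width: 0.0
gripper_force: 0.0
```

Emit:
drive_tool([
  [2,0.2,-4,0,0,0],
  [3.6,0.2,-7.5,0,0,0],
  [3.6,0.2,-11,0,0,0],
  [3.6,0.2,-14.5,0,0,0],
  [3.6,0.2,-17.5,0,0,0],
])

```text
time: 1.77
tool_pos: [0.4804, 0.1466, 0.0539]
ee_rot: [0.133, 2.789, -0.02]
wrist_force: [0.7, 0.8, 0.8]
gripper_width: -0.0001
gripper_force: 0.0
```

```bash
python3 - <<'E'
from h import *
s=env.sense();print(s["tool_pos"],s["wrist_force"])
a=snap("scene","s1.png")[170:250,190:310,::-1];b=snap("top","t1.png")[180:260,210:330,::-1];w=snap("wrist","w1.png")[:,:,::-1]
o=np.vstack([np.hstack([cv2.resize(x,(390,260),interpolation=cv2.INTER_CUBIC) for x in(a,b)]),cv2.resize(np.ascontiguousarray(w),(780,488))[:330]])
cv2.imwrite("pics/m1.png",o)
E
```

```text
[0.48038521 0.14661101 0.05392909] [0.66046161 0.78895413 0.82173292]
```

View pics/m1.png

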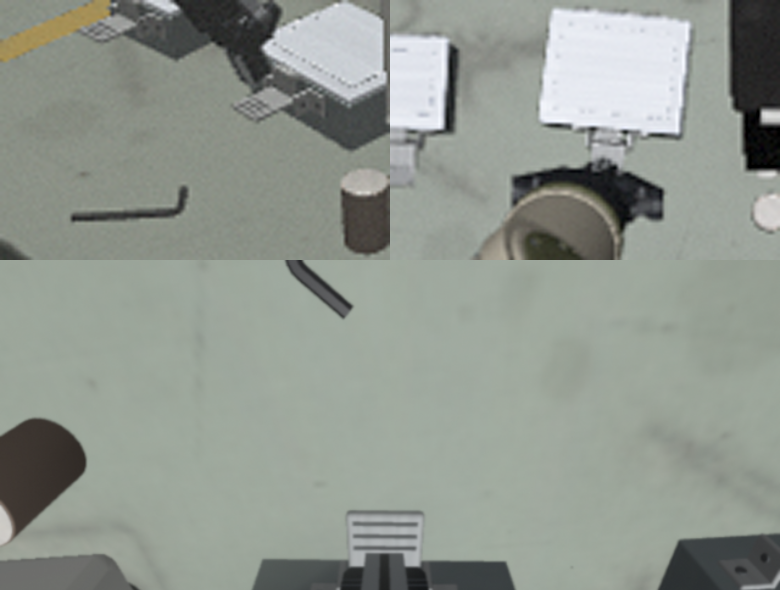

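The fingers are centred over the tab, which is at about (385,535) in the wrist view. They stand in front of the hook arm and clear of the lid. Now I'll press slowly.

Emit:
drive_tool([
  [0,-0.2,-0.4,0,0,0],
  [0,-0.2,-0.8,0,0,0],
  [0,-0.2,-1.1,0,0,0],
  [0,-0.2,-1.4,0,0,0],
  [0,-0.2,-1.7,0,0,0],
])

```text
time: 2.33
tool_pos: [0.4819, 0.1457, 0.04]
ee_rot: [0.132, 2.786, -0.017]
wrist_force: [0.7, 0.4, 0.3]
gripper_width: -0.0
gripper_force: 0.0
```

Emit:
drive_tool([
  [0,0,-0.1,0,0,0],
  [0,0,-0.2,0,0,0],
  [0,0,-0.3,0,0,0],
  [0,0,-0.4,0,0,0],
  [0,0,-0.5,0,0,0],
])

```text
time: 2.75
tool_pos: [0.4813, 0.1454, 0.0343]
ee_rot: [0.132, 2.787, -0.019]
wrist_force: [-1.6, -0.9, 1.8]
gripper_width: 0.0003
gripper_force: 1.2
```

Emit:
drive_tool([
  [0,0,-0.1,0,0,0],
  [0,0,-0.2,0,0,0],
  [0,0,-0.3,0,0,0],
  [0,0,-0.4,0,0,0],
  [0,0,-0.4,0,0,0],
])

```text
time: 3.17
tool_pos: [0.4814, 0.1453, 0.0302]
ee_rot: [0.132, 2.787, -0.019]
wrist_force: [-1.2, 0.2, 3.0]
gripper_width: 0.0005
gripper_force: 1.6
```

Emit:
drive_tool([
  [0,0,-0.1,0,0,0],
  [0,0,-0.2,0,0,0],
  [0,0,-0.2,0,0,0],
  [0,0,-0.2,0,0,0],
  [0,0,-0.2,0,0,0],
])

```text
time: 3.58
tool_pos: [0.4815, 0.1454, 0.0284]
ee_rot: [0.132, 2.787, -0.019]
wrist_force: [0.0, -0.5, 3.6]
gripper_width: 0.0002
gripper_force: 1.8
```

```bash
python3 - <<'E'
from h import *
s=env.sense();print(s["tool_pos"],s["wrist_force"])
a=snap("scene","s2.png")[130:250,190:340,::-1];b=snap("top","t2.png")[160:280,190:340,::-1]
cv2.imwrite("pics/m2.png",np.hstack([cv2.resize(np.ascontiguousarray(x),(400,320),interpolation=cv2.INTER_CUBIC) for x in(a,b)]))
E
```

```text
[0.48153843 0.14535604 0.02844207] [ 0.00450977 -0.45822552  3.565658  ]
```

View pics/m2.png

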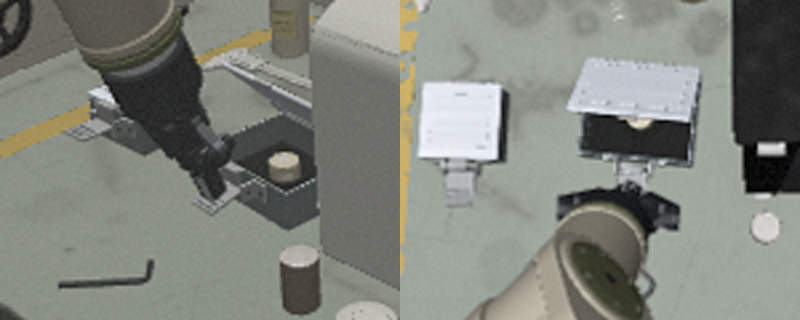

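The lid has sprung up to about 0.9 rad, and the pale puck is visible inside the case. The small case is untouched. I'll retreat upward and then push the underside of the lid rearward.

Emit:
drive_tool([
  [-0.5,0,1,0,0,0],
  [-1.5,0,3,0,0,0],
  [-2,0,5.5,0,0,0],
  [-2,0,8.5,0,0,0],
  [-2,0,8.5,0,0,0],
])

```text
time: 4.1
tool_pos: [0.4635, 0.1467, 0.1183]
ee_rot: [0.133, 2.782, -0.013]
wrist_force: [2.1, 0.9, 0.5]
gripper_width: -0.0
gripper_force: 0.0
```

Emit:
drive_tool([
  [2,0,0,0,0,0],
  [4,0,0,0,0,0],
  [6,0,0,0,0,0],
  [8,0,0,0,0,0],
  [9,0,0,0,0,0],
])

```text
time: 4.52
tool_pos: [0.5529, 0.1449, 0.113]
ee_rot: [0.133, 2.787, -0.02]
wrist_force: [-0.1, 0.6, -0.5]
gripper_width: -0.0002
gripper_force: 0.2
```

Emit:
drive_tool([
  [1,0,0,0,0,0],
  [2,0,0,0,0,0],
  [3,0,0,0,0,0],
  [4,0,0,0,0,0],
  [5,0,0,0,0,0],
])

```text
time: 4.93
tool_pos: [0.6019, 0.1454, 0.1132]
ee_rot: [0.132, 2.788, -0.019]
wrist_force: [-0.4, -0.4, -0.0]
gripper_width: -0.0002
gripper_force: 0.2
```

Emit:
drive_tool([
  [0.5,0,0,0,0,0],
  [1,0,0,0,0,0],
  [1.5,0,0,0,0,0],
  [2,0,0,0,0,0],
  [2.5,0,0,0,0,0],
])

```text
time: 5.35
tool_pos: [0.6266, 0.1454, 0.1133]
ee_rot: [0.132, 2.787, -0.019]
wrist_force: [-0.5, 0.1, 0.0]
gripper_width: 0.0001
gripper_force: 0.0
```

Emit:
drive_tool([
  [0,0,0,0,0,0],
  [0,0,0,0,0,0],
  [-2,0,0.5,0,0,0],
  [-5,0,1,0,0,0],
  [-8,0,2,0,0,0],
])

```text
time: 5.77
tool_pos: [0.5447, 0.1447, 0.1321]
ee_rot: [0.133, 2.789, -0.021]
wrist_force: [1.3, -0.5, 1.2]
gripper_width: -0.0004
gripper_force: 0.0
```

Emit:
drive_tool([
  [-3,0,1,0,0,0],
  [-6,0,3,0,0,0],
  [-9,1,5,0,0,0],
  [-11,2,8,0,0,0],
  [-11,2,8,0,0,0],
])

```text
time: 6.18
tool_pos: [0.435, 0.1688, 0.2188]
ee_rot: [0.127, 2.782, -0.01]
wrist_force: [1.8, 0.7, -0.0]
gripper_width: -0.0
gripper_force: 0.0
```

```bash
python3 - <<'E'
from h import *
s=env.sense();print(s["time"],s["tool_pos"],s["wrist_force"])
a=snap("scene","s3.png")[100:260,180:380,::-1];b=snap("top","t3.png")[120:280,180:380,::-1]
cv2.imwrite("pics/m3.png",np.hstack([cv2.resize(np.ascontiguousarray(x),(400,320),interpolation=cv2.INTER_CUBIC) for x in(a,b)]))
E
```

```text
6.1833 [0.4349548  0.1688307  0.21880646] [ 1.82944042  0.65620256 -0.0018842 ]
```

View pics/m3.png

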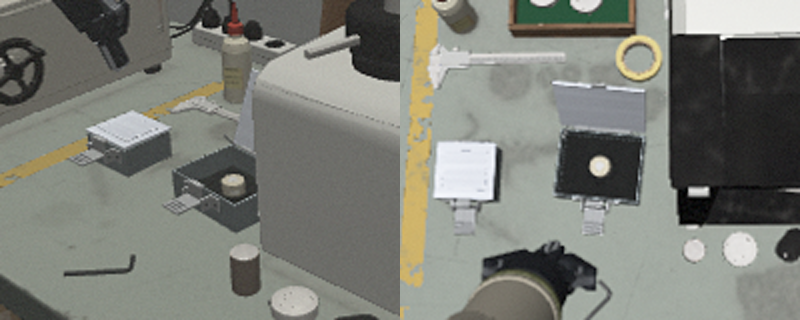

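The lid leans back past upright with its underside visible, its free edge at about (280,162) in the top image. I'll let it settle and check that edge against the 1.95 rad prediction.

Emit:
drive_tool([
  [0,0,0,0,0,0],
  [0,0,0,0,0,0],
  [0,0,0,0,0,0],
  [0,0,0,0,0,0],
  [0,0,0,0,0,0],
])

```text
time: 6.7
tool_pos: [0.4364, 0.1648, 0.2126]
ee_rot: [0.133, 2.788, -0.021]
wrist_force: [0.2, -0.5, -0.7]
gripper_width: 0.0001
gripper_force: 0.0
```

```bash
python3 - <<'E'
from h import *
c=cam("top")
for th in(1.6,1.75,1.95):
    x=.053-.103*np.cos(th);print(th,proj(c,(.562+.9956*x,.1357-.094*x,.042+.103*np.sin(th))))
a=cv2.imread("pics/t3.png").astype(int);b=snap("top","t4.png")[:,:,::-1].astype(int)
print((abs(a-b).max(2)[140:220,255:310]>40).sum(), env.sense()["wrist_force"])
E
```

```text
1.6 (np.float64(277.0389513038026), np.float64(175.6736513259787))
1.75 (np.float64(277.7033390552093), np.float64(170.18073699978075))
1.95 (np.float64(278.70492590682187), np.float64(163.51682472072935))
0 [-0.35260358  0.84377439  0.8633296 ]
```

The lid is stationary, and its edge matches the 1.95 rad stop: predicted row 163.5, seen at about 162. The arm is clear of everything.

```bash
python3 -c "
from workcell import env
print(env.sign_off())"
```

```text
the job is handed in; nothing more can be done
None
```

The larger case is open with its lid resting at the fully open stop, the smaller case is still shut, nothing else was touched, and the job is handed in with the arm clear (about 7 s of the 45 s used).

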